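Close the air cleaner's filter hatch and lock its two quarter-turn fasteners

ROBOT

A 6-joint arm with a two-finger parallel gripper is mounted at the origin on a cart in front of the work surface, level with it; the furniture and walls round the work are solid. World frame = base frame: x ahead of the robot, y to its left, z up, the work surface at z = 0. Lengths are in m, angles in rad, forces in N, time in s.
With the tool pointing down it reaches from about 0.25 to 0.725 m from the base axis. Payload 4 kg.
Tool frame: the origin (TCP) lies between the finger pads; the fingertips stand 17 mm ahead of it and the grasp point (between the pads) lies 2 mm behind it; z points along the fingers, x is the direction in which the jaws open and shut, and the axes are right-handed (so a half turn about z gives the same grasp; the last joint's range is limited). The gripper opens to 85 mm and grips with 20 to 120 N. Pads are 22 mm wide; open, the fingers measure 114 mm over their backs; the gripper's body (76 mm by 85 mm) begins 54 mm behind the grasp point. The pads swing forward as they close: fully open they stand 13 mm farther back than shut.
Start: joints at [-1.231, 0.241, 0.005, 1.335, 0, 1.571], TCP at [0.167, -0.471, 0.248] pointing down, gripper open.
Joint ranges: [-2.72, 2.72], [-1.05, 1.87], [-1.09, 1.28], [-1.99, 2.15], [-1.42, 1.44], [-3.14, 3.14]. Speed limits (rad/s): [2.79, 2.79, 3.14, 3.14, 3.14, 3.14].

INTERFACE

Orientations are given as a unit quaternion [x, y, z, w].
In Python, from workcell import telemetry, cams, workorder gives the robot as it stands. The module is installed in compiled form; this text tells all that it offers.
- The arm moves only by the tool apply_moves, never from a script. Its argument "moves" is a list that holds one entry, the list of rows, each a list of 4 numbers: the shift along the tool's x, y, z in mm, then the turn about the tool's z in degrees. A call has exactly 10 rows; each row shifts and turns the pose as measured when the row begins, along the tool's axes as they then stand; what a row does not reach is not made up. A row lasts 1/10 s, in which the tool goes at most 50 mm and 8.59 degrees, less where a joint would pass 70% of its speed; a pose out of reach is approached as far as the arm can. A call with a gripper value outside its range is refused whole. "hand" is the gripper's target within -1 to 1 (fully open at 1, half-way at 0, shut at -1), set as the call begins (left out, the last holds). The fingers move at their own pace and stop on an object; the grip force is fixed at half the most. Time passes only in rows, so rows that do not move let the fingers close, or fill a call up. It gives the time, the measured TCP pose, the force and the opening at its end, in the units of the state.
- telemetry.get_obs(): the state, without advancing time (a new reading comes with each control period).
- cams.camera(name): name is "scene" or "top"; returns a dict with "color" (384x512x3 uint8, red, green, blue), "fovy" (degrees; the focal length in pixels is half the picture's height over the tangent of half this angle, whatever the lens; pixels are square), "cx", "cy" (the principal point, pixels), "k1" (the pictures are not rectified: a ray, as slopes to the right and down, at radius r is drawn at 1 + k1 r^2 times it, then the intrinsics apply), "camera_from_world" (4x4, takes a point from world to camera coordinates). Camera axes: x right, y down, z forward; pixel columns grow to the right and rows downward; lengths in m; the calibration is good to about 2 mm. A picture is of the moment at which its call begins. There is no depth.
- workorder.job_done(): hands the job in, once; it reports no verdict.
The state is a dict: "clock": time; "joint_pos": joint angles; "joint_vel": joint speeds; "tau": joint torques, N m; "eef_pos": TCP position; "tool_rot": TCP orientation; "ft_force": force on the tool from outside, world axes, zero at the start; "ft_torque": the same for the moment, N m; "grip_width": finger opening in m.
Only numpy, scipy, OpenCV 4.12 (cv2) and the standard library are available. Lean on these libraries where they do the work, as an engineer would, in place of code of your own. Each camera call takes 0.05 s, during which the arm holds its last target. There are 200 camera calls.

TASK

A fresh filter is in the bench air cleaner, but its hatch still stands ajar: push the hatch down with your fingertips until it lies on its seal, then set a fingertip in the slot of each of the two fasteners and turn it clockwise a quarter turn to its stop, so that both cams lock and draw the hatch down flush. Only touch and push: pick nothing up, do not swing the hatch further open, do not lift the air cleaner or shove it along the table, and leave the things round it where they are. Finish with the hand clear.

Things in the scene. Friction and masses are not known exactly. Their poses are not given: they have to be found in the camera images.
- air_cleaner: White bench air cleaner, 280 (x) by 340 (y) by 100 mm housing, 4 kg, loose on four rubber feet; origin at the centre of its underside on the table; its own -x is the front (louvres, control strip), z up. A grey hatch lies over the filter well in its top.
- hinge_line (a point): Middle of the hatch's hinge axis, fixed in the housing: 88 mm behind the housing's centre and 108 mm above the table; the axis runs along the housing's y.
- hatch (a joint): Angle of the hatch, rad: 0 flush shut, grows as its front edge rises (limit 1.3); starts at 0.35 to 0.75. The stiff hinge holds it where it is left; 2 to 4 N near the front edge push it down. From 0.018 down a rubber seal under the front edge carries it and takes 10 N there to press flush; let go, the hatch springs back to about 0.01, from where the cams draw it down.
- hatch_front (a point): Point on the hatch's top face, on its middle line, 190 mm in front of the hinge axis and 6.5 mm above the plane through that axis. Axes: x toward the hinge, z out of the top face. The hatch is a grey plate 14 mm thick, 196 by 300 mm, its front edge 206 mm from the hinge axis. The plain land between the fasteners, round this point, is 56 mm wide: push here.
- slot_left (a point): Left fastener (housing's +y side): slot centre at the level of the hatch's top face, on the turning axis (the hatch's z), 145 mm in front of the hinge axis, 72 mm left of the middle. Black disc 81 mm across, flush in the hatch; a straight slot 30 mm wide, 12 mm deep, with a grey floor runs right across it between two D-shaped lands. x: along the slot; y: across it.
- slot_right (a point): The same on the right fastener, 72 mm to the right of the middle (the housing's -y side).
- fastener_left (a joint): Turn of the left fastener, rad, clockwise from above: 0 unlocked (slot parallel to the hatch's front edge), 1.571 locked at the stop (slot from front to back, at the white mark). Starts at 0 to 0.2; stays where left. The cam begins to draw at 0.8, sits on the flat of its keeper from 1.15; turning takes 0.04 to 0.15 N m.
- fastener_right (a joint): The same for the right fastener; it too locks clockwise. Either fastener must be under 0.35 while the hatch comes down, or its cam, a 38 mm steel tongue under the hatch, lands on top of the keeper and holds the hatch up.
- specimen_cup_1: Specimen cup, screw lid, 55 mm across and 72 mm high; a bystander, leave it alone. Origin at the centre of its underside.
- specimen_cup_2: Specimen cup, screw lid, 55 mm across and 72 mm high; a bystander, leave it alone. Origin at the centre of its underside.
- specimen_cup_3: Specimen cup, screw lid, 55 mm across and 72 mm high; a bystander, leave it alone. Origin at the centre of its underside.
- dropper_bottle: Brown dropper bottle, 33 mm across and 106 mm high; a bystander, leave it alone. Origin at the centre of its underside.
- bench_timer: Countdown timer, 64 by 62 by 22 mm, lying flat; a bystander, leave it alone. Origin at the centre of its underside.
- marker_black: Black-capped marker, 138 mm long along its y, lying; a bystander, leave it alone. Origin at the centre of its underside.
- tube_green: Sample tube with a green cap, 88 mm long along its y, lying; a bystander, leave it alone. Origin at the centre of its underside.

How it is judged:
By the outcome, as a careful person would: the job done as asked, in the order asked, and still so for the second after the job is handed in, with the robot touching nothing.
It also fails if it takes over 59 s, if anything falls off the work surface, if the arm or the gripper's body presses on something with over 40 N, if the wrist force passes 120 N, or if a joint passes its speed limit or range.

## Working session

There is one attempt and no reset: what is moved stays moved. The work goes in short steps, Python scripts to look and compute and a tool call to move; the robot and the scene stay as the last step left them, time stands still between calls to the robot, and variables do not carry over. Pictures are saved under pics/ and viewed, about 8 in all and at most 12, crops included, and the job is handed in when it is done.

Besides the shell and the picture viewer there is one more tool, called in YAML: its name, and indented under it one key for each argument. apply_moves: Moves the arm, as the interface text tells. Its arguments: {"type":"object","properties":{"moves":{"type":"array"},"hand":{"type":"number"}},"required":["moves"]}

```bash
mkdir -p pics; cat > h.py <<'E'
import numpy as np, cv2
from workcell import telemetry, cams, workorder
def K(c):
    h,w=c["color"].shape[:2]; f=h/2/np.tan(np.radians(c["fovy"])/2)
    return np.array([[f,0,c["cx"]],[0,f,c["cy"]],[0,0,1]]),np.array([c["k1"],0,0,0,0.])
def proj(c,P):
    k,d=K(c);M=c["camera_from_world"];P=np.asarray(P,float).reshape(-1,3)
    return cv2.projectPoints(P,cv2.Rodrigues(M[:3,:3])[0],M[:3,3],k,d)[0].reshape(-1,2)
def ray(c,uv):
    k,d=K(c);M=c["camera_from_world"]
    n=cv2.undistortPoints(np.asarray(uv,float).reshape(-1,1,2),k,d).reshape(-1,2)
    D=np.c_[n,np.ones(len(n))]@M[:3,:3]; return -M[:3,:3].T@M[:3,3],D
def onz(c,uv,z):
    o,D=ray(c,uv); return o+D*((z-o[2])/D[:,2])[:,None]
def tri(c1,p1,c2,p2):
    out=[]
    for a,b in zip(np.reshape(p1,(-1,2)),np.reshape(p2,(-1,2))):
        o1,d1=ray(c1,a);o2,d2=ray(c2,b);d1=d1[0];d2=d2[0]
        s=np.linalg.lstsq(np.c_[d1,-d2],o2-o1,rcond=None)[0]
        A=o1+s[0]*d1;B=o2+s[1]*d2;out.append(np.r_[(A+B)/2,np.linalg.norm(A-B)])
    return np.array(out)
def save(c,n,box=None,s=1.5):
    im=c["color"][:,:,::-1]
    if box: x0,y0,x1,y1=box; im=im[y0:y1,x0:x1]
    cv2.imwrite("pics/"+n,cv2.resize(im,None,fx=s,fy=s,interpolation=cv2.INTER_CUBIC))
E
python3 - <<'E'
from h import *
for n in("scene","top"):
    c=cams.camera(n);save(c,n+"0.png");print(n,c["fovy"],c["cx"],c["cy"],c["k1"]);print(np.round(c["camera_from_world"],3))
    np.save(n+"0.npy",c,allow_pickle=True)
o=telemetry.get_obs();print(o)
E
```

```text
scene 45.41127671454842 257.1070062882164 192.85367592095238 -0.14816934475108423
[[-0.786 -0.618  0.012  0.55 ]
 [-0.391  0.483 -0.783  0.23 ]
 [ 0.478 -0.621 -0.621  0.967]
 [ 0.     0.     0.     1.   ]]
top 42.574087047366106 254.46726353740883 191.02708144967576 -0.11028946639298787
[[ 0.071 -0.997 -0.005  0.093]
 [-0.972 -0.068 -0.225  0.623]
 [ 0.224  0.021 -0.974  1.255]
 [ 0.     0.     0.     1.   ]]
{'clock': 0.1, 'joint_pos': array([-1.23100843e+00,  2.41348509e-01,  3.84940142e-03,  1.33518577e+00,
        3.03820808e-06,  1.57077881e+00]), 'joint_vel': array([ 0.00049493, -0.00094404,  0.00253828,  0.00087122,  0.00090266,
       -0.00066172]), 'tau': array([ 1.06787650e-04, -3.73138189e+01,  2.53009772e+01,  1.08590996e-02,
       -6.08016285e-05,  4.43740362e-06]), 'eef_pos': array([ 0.16646685, -0.4709102 ,  0.24749287]), 'tool_rot': array([ 8.16487122e-01, -5.77362874e-01, -7.70102653e-04, -5.46443793e-04]), 'ft_force': array([ 1.02200339,  0.06778912, -0.3515928 ]), 'ft_torque': array([-0.00851456, -0.04597878, -0.06654401]), 'grip_width': 0.08532372280337079}
```

View pics/scene0.png

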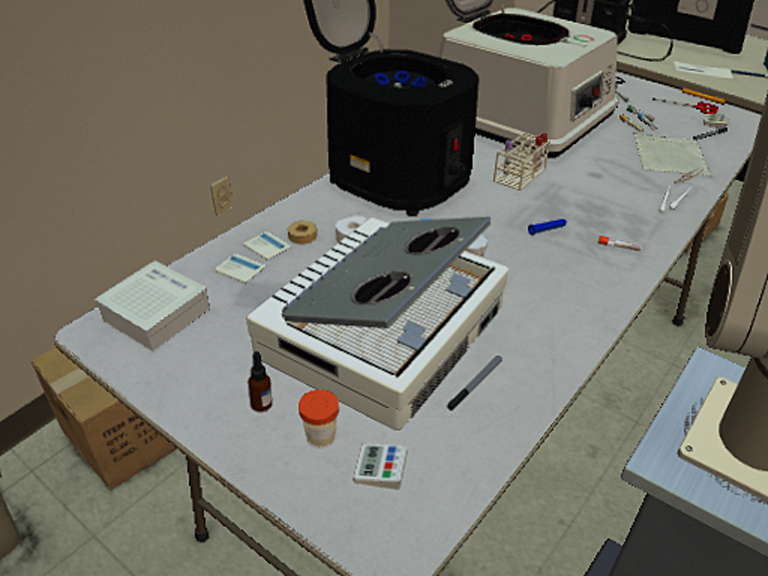

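View pics/top0.png

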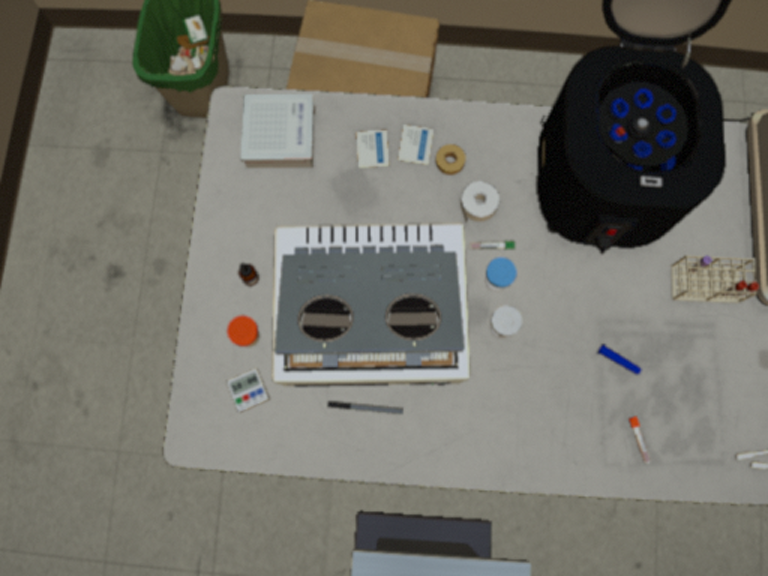

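The scene view shows the hatch ajar, with discs at about (383,287) left and (433,240) right. The top view has the discs at (326,318) and (413,317), and the housing corners at about (275,227), (466,225), (469,380) and (273,382). These are in 1.5x pixels.

```bash
cat > m.py <<'E'
from h import *
C={n:np.load(n+"0.npy",allow_pickle=True).item() for n in("scene","top")}
def disc(c,seed,r=28,th=45):
    im=c["color"].max(2); x,y=seed
    m=np.zeros(im.shape,np.uint8); m[y-r:y+r,x-r:x+r]=(im<th)[y-r:y+r,x-r:x+r]
    n,l,s,ce=cv2.connectedComponentsWithStats(m)
    keep=[i for i in range(1,n) if s[i,4]>25 and np.hypot(*(ce[i]-seed))<r*.8]
    pts=np.argwhere(np.isin(l,keep))[:,::-1].astype(np.float32)
    return cv2.fitEllipse(cv2.convexHull(pts))
S={"scene":[(255,191),(289,160)],"top":[(217,212),(275,211)]}
E={n:[disc(C[n],s) for s in S[n]] for n in S}
for n in E: print(n,[np.round(np.r_[e[0],e[1],e[2]],1).tolist() for e in E[n]])
T=tri(C["scene"],[e[0] for e in E["scene"]],C["top"],[e[0] for e in E["top"]])
print(np.round(T,4)); d=T[0,:3]-T[1,:3]; print("dist",np.linalg.norm(d),"yaw",np.degrees(np.arctan2(-d[0],d[1])))
mid=T[:,:3].mean(0); from scipy.optimize import brentq
th=brentq(lambda t:.108+.145*np.sin(t)+.0065*np.cos(t)-mid[2],0,1.3)
yaw=np.arctan2(-d[0],d[1]); ex=np.array([np.cos(yaw),np.sin(yaw)])
# forward = -x
off=-.145*np.cos(th)+.0065*np.sin(th)
hin=mid[:2]-off*ex; cen=hin-.088*ex
print("theta",th,"hinge",hin,"centre",cen)
# housing corners from the white mask in top
c=C["top"];hsv=cv2.cvtColor(c["color"],cv2.COLOR_RGB2HSV)
m=((c["color"].min(2)>205)).astype(np.uint8); m=cv2.morphologyEx(m,cv2.MORPH_CLOSE,np.ones((3,3)))
n,l,s,ce=cv2.connectedComponentsWithStats(m); i=l[245,188:310].max() ;print([ (s[j].tolist()) for j in range(1,n) if s[j,4]>200])
ey=np.array([-ex[1],ex[0]])
co=[np.r_[cen+sx*.14*ex+sy*.17*ey,.1] for sx,sy in((1,1),(1,-1),(-1,-1),(-1,1))]
for n in C:
    im=C[n].copy();im["color"]=im["color"].copy()
    big=cv2.resize(im["color"],None,fx=3,fy=3,interpolation=cv2.INTER_CUBIC)
    cv2.polylines(big,[np.int32((proj(im,co)+.5)*3)],True,(255,0,0),1)
    for e in E[n]: cv2.ellipse(big,((e[0][0]*3+1.5,e[0][1]*3+1.5),(e[1][0]*3,e[1][1]*3),e[2]),(0,255,0),1)
    im["color"]=big; save(im,n+"1.png",(450,390,1050,810) if n=="scene" else (480,400,1000,800),1)
a=cv2.imread("pics/scene1.png");b=cv2.imread("pics/top1.png")
b=cv2.resize(b,(600,461));cv2.imwrite("pics/chk.png",cv2.resize(np.vstack([a,b]),None,fx=.68,fy=.68))
E
python3 m.py
```

```text
scene [[254.5, 191.6, 14.6, 39.2, 67.8], [288.4, 159.7, 11.8, 35.5, 70.8]]
top [[216.5, 212.1, 25.8, 32.3, 80.7], [274.7, 211.2, 26.2, 31.7, 92.5]]
[[5.331e-01 2.245e-01 1.693e-01 2.000e-04]
 [5.453e-01 8.150e-02 1.705e-01 0.000e+00]]
dist 0.14343710529965006 yaw 4.885522988703071
theta 0.3957758378545478 hinge [0.6700245  0.16417926] centre [0.58234422 0.15668473]
[]
```

View pics/chk.png

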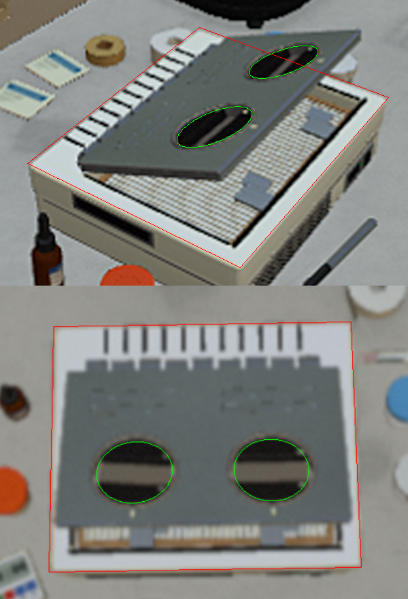

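apply_moves:
  moves:
    - [[0,0,-6,-8.5],[0,0,-6,-8.5],[0,0,-6,-8.5],[0,0,-6,-8.5],[0,0,-6,-8.5],[0,0,-6,-8.5],[0,0,-6,-8.5],[0,0,-6,-8.5],[0,0,-6,-8.5],[0,0,-6,-8.5]]
  hand: -1

```text
clock: 1.1
eef_pos: [0.1652, -0.4675, 0.3029]
tool_rot: [0.991, 0.136, -0.002, -0.009]
ft_force: [-0.8, -0.6, -0.0]
grip_width: -0.0
```

```bash
cat > go.py <<'E'
import sys; from h import *
from scipy.spatial.transform import Rotation as R
def st(tgt=None,phi=None):
    o=telemetry.get_obs();r=R.from_quat(o["tool_rot"]).as_matrix();p=o["eef_pos"]
    ph=np.degrees(np.arctan2(r[1,0],r[0,0]))
    print("t%.1f"%o["clock"],"p",np.round(p,4),"phi %.1f"%ph,"zdir",np.round(r[:,2],3),"F",np.round(o["ft_force"],1),"M",np.round(o["ft_torque"],2),"w %.4f"%o["grip_width"],"q",np.round(o["joint_pos"],2))
    if tgt is not None: print("tool shift mm",np.round(r.T@(np.array(tgt)-p)*1000,1))
    if phi is not None: print("turn deg",round((ph-phi+180)%360-180,1))
if __name__=="__main__":
    a=list(map(float,sys.argv[1:])); st(a[:3] if len(a)>2 else None,a[3] if len(a)>3 else None)
E
python3 go.py .49 .149 .29 94.9
```

```text
t1.1 p [ 0.1652 -0.4675  0.3029] phi 15.7 zdir [-0.006  0.017 -1.   ] F [-0.8 -0.6 -0. ] M [-0.03  0.    0.01] w -0.0000 q [-1.23  0.23  0.13  1.49  0.    0.07]
tool shift mm [ 479.2 -505.6   21.3]
turn deg -79.2
```

apply_moves:
  moves:
    - [[34,-36,0,0],[34,-36,0,0],[34,-36,0,0],[34,-36,0,0],[34,-36,0,0],[34,-36,0,0],[34,-36,0,0],[34,-36,0,0],[34,-36,0,0],[34,-36,0,0]]

```text
clock: 2.1
eef_pos: [0.3958, -0.0263, 0.3053]
tool_rot: [0.991, 0.13, -0.002, -0.01]
ft_force: [1.5, 0.1, 0.5]
grip_width: -0.0004
```

```bash
python3 go.py .485 .149 .25 94.9
```

```text
t2.1 p [ 0.3958 -0.0263  0.3053] phi 15.0 zdir [-0.007  0.019 -1.   ] F [1.5 0.1 0.5] M [-0.1  -0.09  0.01] w -0.0004 q [-0.08  0.02 -0.1   1.45  0.02  1.23]
tool shift mm [ 131.6 -145.2   57.9]
turn deg -79.9
```

apply_moves:
  moves:
    - [[28,-30,4,0],[28,-30,4,0],[28,-30,4,0],[28,-30,4,0],[20,-24,4,0],[0,0,0,-8],[0,0,0,-8],[0,0,0,-8],[0,0,0,-8],[0,0,0,-8]]

```text
clock: 3.1
eef_pos: [0.4874, 0.1635, 0.2801]
tool_rot: [0.877, 0.48, -0.004, -0.011]
ft_force: [0.6, -0.8, 0.7]
grip_width: -0.0003
```

```bash
python3 go.py .50 .149 .25 94.9
```

```text
t3.1 p [0.4874 0.1635 0.2801] phi 57.3 zdir [-0.018  0.016 -1.   ] F [ 0.6 -0.8  0.7] M [-0.03 -0.01  0.02] w -0.0003 q [0.31 0.27 0.12 1.44 0.02 0.88]
tool shift mm [-5.5 19.2 29.7]
turn deg -37.6
```

apply_moves:
  moves:
    - [[0,0,0,-8],[0,0,0,-8],[0,0,0,-8],[0,0,0,-8],[0,0,0,-6],[0,0,10,0],[0,0,10,0],[0,0,5,0],[0,0,0,0],[0,0,0,0]]

```text
clock: 4.1
eef_pos: [0.4836, 0.1631, 0.2473]
tool_rot: [0.664, 0.747, -0.006, -0.015]
ft_force: [0.2, -0.4, -0.5]
grip_width: -0.0
```

```bash
python3 go.py .50 .1495 .21 94.9
```

```text
t4.1 p [0.4836 0.1631 0.2473] phi 96.7 zdir [-0.03   0.012 -0.999] F [ 0.2 -0.4 -0.5] M [ 0.01 -0.05 -0.02] w -0.0000 q [0.31 0.28 0.06 1.37 0.02 0.2 ]
tool shift mm [-16.   15.7  36.6]
turn deg 1.8
```

apply_moves:
  moves:
    - [[-5,5,0,0],[-5,5,0,0],[-4,5,0,0],[0,0,10,0],[0,0,10,0],[0,0,8,0],[0,0,5,0],[0,0,0,0],[0,0,0,0],[0,0,0,0]]

```text
clock: 5.1
eef_pos: [0.5007, 0.1501, 0.2104]
tool_rot: [0.665, 0.747, -0.006, -0.015]
ft_force: [-0.5, -0.1, -1.0]
grip_width: -0.0003
```

```bash
python3 go.py .482 .1485 .133 94.9
```

```text
t5.1 p [0.5007 0.1501 0.2104] phi 96.6 zdir [-0.03   0.012 -0.999] F [-0.5 -0.1 -1. ] M [-0.04 -0.01  0.03] w -0.0003 q [0.28 0.32 0.02 1.29 0.02 0.16]
tool shift mm [ -0.6 -16.5  77.9]
turn deg 1.7
```

apply_moves:
  moves:
    - [[0,-1,7,0],[0,-2,7,0],[0,-2,7,0],[0,-2,7,0],[0,-2,7,0],[0,-2,7,0],[0,-2,6,0],[0,-2,5,0],[0,-1,4,0],[0,-1,2,0]]

```text
clock: 6.1
eef_pos: [0.4817, 0.1492, 0.1481]
tool_rot: [0.665, 0.747, -0.004, -0.014]
ft_force: [0.8, -0.4, 1.5]
grip_width: -0.0
```

```bash
python3 go.py .482 .1485 .1315 94.9
```

```text
t6.1 p [0.4817 0.1492 0.1481] phi 96.6 zdir [-0.026  0.012 -1.   ] F [ 0.8 -0.4  1.5] M [ 0.   -0.22  0.05] w -0.0000 q [ 0.29  0.33 -0.14  1.12  0.02  0.17]
tool shift mm [-1.   0.6 16.6]
turn deg 1.7
```

apply_moves:
  moves:
    - [[0,0,3,0],[0,0,3,0],[0,0,3,0],[0,0,3,0],[0,0,2,0],[0,0,1,0],[0,0,1,0],[0,0,1,0],[0,0,1,0],[0,0,1,0]]

```text
clock: 7.1
eef_pos: [0.4805, 0.1491, 0.1323]
tool_rot: [0.665, 0.747, -0.003, -0.013]
ft_force: [-2.6, -0.7, 7.4]
grip_width: -0.0003
```

```bash
python3 go.py .482 .1485 .1315 94.9
```

```text
t7.1 p [0.4805 0.1491 0.1323] phi 96.6 zdir [-0.025  0.013 -1.   ] F [-2.6 -0.7  7.4] M [-0.19  0.6  -0.03] w -0.0003 q [ 0.29  0.34 -0.17  1.08  0.02  0.17]
tool shift mm [-0.8  1.4  0.7]
turn deg 1.7
```

apply_moves:
  moves:
    - [[0,0,1,0],[0,0,1.5,0],[0,0,1,0],[0,0,-8,0],[0,0,-14,0],[0,-20,-14,0],[0,-25,-12,0],[0,-30,-10,0],[0,-25,0,0],[0,0,0,0]]

```text
clock: 8.1
eef_pos: [0.3812, 0.137, 0.1956]
tool_rot: [0.665, 0.747, -0.001, -0.012]
ft_force: [0.0, 0.0, -0.7]
grip_width: 0.0001
```

```bash
cat > look.py <<'E'
import sys; from go import *
st(); t=sys.argv[1]; C={n:cams.camera(n) for n in("scene","top")}
for n in C: np.save(n+t+".npy",C[n],allow_pickle=True)
def crop(c,b): 
    x0,y0,x1,y1=b;return cv2.resize(c["color"][y0:y1,x0:x1,::-1],(600,int(600*(y1-y0)/(x1-x0))),interpolation=cv2.INTER_CUBIC)
a=crop(C["scene"],(155,125,355,245));b=crop(C["top"],(165,170,325,255))
v=np.vstack([a,b]);cv2.imwrite("pics/look"+t+".png",cv2.resize(v,None,fx=.85,fy=.85))
E
python3 look.py 2
```

```text
t8.1 p [0.3812 0.137  0.1956] phi 96.6 zdir [-0.02   0.015 -1.   ] F [ 0.   0.  -0.7] M [-0.   -0.06  0.04] w 0.0001 q [ 0.33  0.1  -0.31  1.18  0.02  0.21]
```

View pics/look2.png

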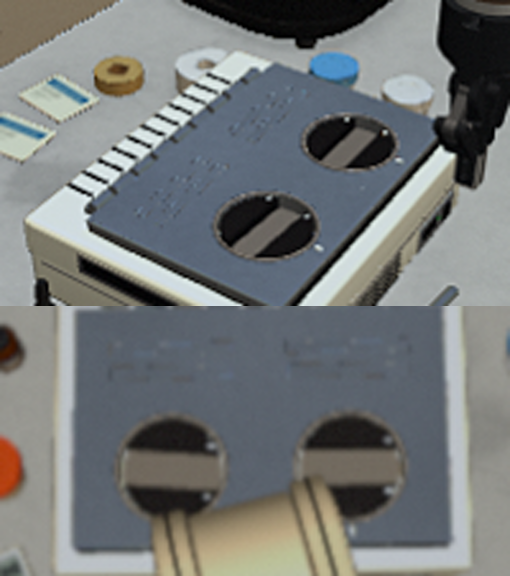

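```bash
cat > ang.py <<'E'
import sys; from h import *
t=sys.argv[1]; C={n:np.load(n+t+".npy",allow_pickle=True).item() for n in("scene","top")}
P={"L":np.array([.5194,.2236,.1145]),"R":np.array([.5317,.0801,.1145])}
yaw=4.9
for n in C:
  c=C[n]; im=c["color"].max(2)
  for k in P:
    yy,xx=np.mgrid[0:384,0:512]; q=onz(c,np.c_[xx.ravel(),yy.ravel()],.1145)[:,:2]-P[k][:2]
    m=((np.hypot(*q.T)<.045).reshape(384,512)&(im<60)).astype(np.uint8)
    N,l,s,ce=cv2.connectedComponentsWithStats(m,connectivity=4)
    ids=sorted(range(1,N),key=lambda i:-s[i,4])[:2]
    g=[q[(l==i).ravel()] for i in ids]
    hull=cv2.convexHull(np.vstack(g).astype(np.float32)*1000); (cx,cy),r=cv2.minEnclosingCircle(hull)
    el=cv2.fitEllipse(hull)
    a=g[0].mean(0)-g[1].mean(0); 
    if a[0]<0:a=-a
    ang=np.degrees(np.arctan2(a[1],a[0]))  # direction across slot (front->back), 
    print(n,k,"sizes",[len(x) for x in g],"land-to-land ang %.1f"%ang,"turn cw %.1f deg"%(yaw-ang),"centre off mm",np.round(el[0],1),np.round(el[1],1),"lands off",[np.round(x.mean(0)*1000,1).tolist() for x in g])
    for x in g: print("   long axis dir %.1f"%((lambda v:np.degrees(np.arctan2(v[1],v[0]))%180)(np.linalg.svd(x-x.mean(0),full_matrices=False)[2][0])))
E
python3 ang.py 2
```

```text
Traceback (most recent call last):
  File "ang.py", line 15, in <module>
    a=g[0].mean(0)-g[1].mean(0);
                   ~^^^
IndexError: list index out of range
```

```bash
sed -i 's/im<60/im<TH/; s/^yaw=4.9/yaw=4.9; TH=int(sys.argv[2])/; s/(-s\[i,4\]))\[:2\]/&/; s/^    a=g\[0\]/    if len(g)<2: print(n,k,"merged",np.round(el[0],1),np.round(el[1],1)); continue\n    a=g[0]/' ang.py; python3 ang.py 2 30; echo; python3 ang.py 2 45
```

```text
scene L sizes [231, 172] land-to-land ang 2.5 turn cw 2.4 deg centre off mm [ 0.3 -0.6] [77.8 81.7] lands off [[22.1, 2.9], [-25.4, 0.8]]
   long axis dir 93.2
   long axis dir 87.9
scene R sizes [165, 126] land-to-land ang 7.5 turn cw -2.6 deg centre off mm [ 0.9 -1.2] [75.9 80.5] lands off [[22.8, 4.7], [-25.0, -1.6]]
   long axis dir 97.3
   long axis dir 91.8
top L sizes [120, 94] land-to-land ang 1.8 turn cw 3.1 deg centre off mm [ 0.4 -0.3] [69.4 76. ] lands off [[26.8, 1.4], [-24.3, -0.2]]
   long axis dir 93.3
   long axis dir 90.0
top R sizes [46, 17] land-to-land ang 89.1 turn cw -84.2 deg centre off mm [ 3.8 -0.6] [56.8 72.9] lands off [[23.7, 14.6], [23.2, -14.4]]
   long axis dir 97.7
   long axis dir 77.5

scene L sizes [248, 183] land-to-land ang 2.0 turn cw 2.9 deg centre off mm [ 0.7 -0.4] [78.7 81.8] lands off [[22.4, 2.3], [-25.6, 0.6]]
   long axis dir 91.8
   long axis dir 87.0
scene R sizes [185, 139] land-to-land ang 7.3 turn cw -2.4 deg centre off mm [ 1.4 -1.4] [77.3 82.5] lands off [[23.0, 2.9], [-24.9, -3.3]]
   long axis dir 94.8
   long axis dir 95.2
top L sizes [178, 139] land-to-land ang 2.1 turn cw 2.8 deg centre off mm [ 1.2 -0.2] [72.8 79.4] lands off [[26.8, 2.0], [-24.4, 0.2]]
   long axis dir 93.4
   long axis dir 89.1
top R sizes [178, 114] land-to-land ang 14.1 turn cw -9.2 deg centre off mm [ 1.8 -1.2] [77.5 78.5] lands off [[26.7, 3.6], [-24.9, -9.3]]
   long axis dir 99.0
   long axis dir 96.4
```

The hatch is down on its seal. The slots are nearly parallel to the front edge: left φ≈92° (centre .520,.223) and right ≈95° (centre .533,.079).

```bash
python3 go.py .5203 .223 .17 92
```

```text
t8.2 p [0.3842 0.1377 0.1958] phi 96.6 zdir [-0.016  0.016 -1.   ] F [0.  0.8 0.5] M [ 0.03 -0.05 -0.  ] w -0.0001 q [ 0.33  0.1  -0.31  1.17  0.02  0.21]
tool shift mm [ 68.7 145.4  24.9]
turn deg 4.6
```

apply_moves:
  moves:
    - [[10,20,0,0],[10,20,0,0],[10,20,0,0],[10,20,0,0],[10,20,0,0],[10,20,0,0],[8,20,0,0],[0,5,0,2.5],[0,0,5,2],[0,0,5,0]]
  hand: -0.3

```text
clock: 9.2
eef_pos: [0.5381, 0.228, 0.1809]
tool_rot: [0.696, 0.718, 0.003, -0.01]
ft_force: [0.4, 0.0, -0.3]
grip_width: 0.03
```

```bash
python3 go.py .5203 .223 .14 92
```

```text
t9.2 p [0.5381 0.228  0.1809] phi 91.8 zdir [-0.01   0.018 -1.   ] F [ 0.4  0.  -0.3] M [-0.08  0.03  0.01] w 0.0300 q [0.39 0.44 0.12 1.25 0.02 0.36]
tool shift mm [ -5.2 -17.6  41. ]
turn deg -0.2
```

apply_moves:
  moves:
    - [[-3,-8,0,0],[-2,-6,0,0],[0,-3,5,0],[0,0,8,0],[0,0,8,0],[0,0,6,0],[0,0,3,0],[0,0,0,0],[0,0,0,0],[0,0,0,0]]

```text
clock: 10.2
eef_pos: [0.5192, 0.2221, 0.1468]
tool_rot: [0.696, 0.718, 0.002, -0.01]
ft_force: [0.4, 0.2, 0.2]
grip_width: 0.0294
```

```bash
python3 go.py .5203 .223 .122 92
```

```text
t10.2 p [0.5192 0.2221 0.1468] phi 91.9 zdir [-0.012  0.017 -1.   ] F [0.4 0.2 0.2] M [-0.01  0.   -0.01] w 0.0294 q [0.39 0.43 0.01 1.15 0.02 0.36]
tool shift mm [ 0.5  1.4 24.8]
turn deg -0.1
```

apply_moves:
  moves:
    - [[0,1,4,0],[0,0,4,0],[0,0,4,0],[0,0,3,0],[0,0,3,0],[0,0,2,0],[0,0,2,0],[0,0,1,0],[0,0,0,0],[0,0,0,0]]

```text
clock: 11.2
eef_pos: [0.5204, 0.2227, 0.1221]
tool_rot: [0.695, 0.718, 0.002, -0.01]
ft_force: [0.7, -0.2, 0.1]
grip_width: 0.0299
```

```bash
python3 go.py .5203 .223 .118 92
```

```text
t11.2 p [0.5204 0.2227 0.1221] phi 91.9 zdir [-0.011  0.018 -1.   ] F [ 0.7 -0.2  0.1] M [-0.04  0.03  0.04] w 0.0299 q [ 0.39  0.45 -0.03  1.09  0.02  0.36]
tool shift mm [ 0.2 -0.1  4.1]
turn deg -0.1
```

apply_moves:
  moves:
    - [[0,0,0,5],[0,0,0,5],[0,0,0,5],[0,0,0,5],[0,0,0,5],[0,0,0,5],[0,0,0,5],[0,0,0,5],[0,0,0,5],[0,0,0,5]]

```text
clock: 12.2
eef_pos: [0.5193, 0.2237, 0.1228]
tool_rot: [0.94, 0.341, -0.003, -0.011]
ft_force: [-0.8, 0.5, -0.1]
grip_width: 0.0298
```

```bash
python3 go.py .5203 .223 .121 4.9
```

```text
t12.2 p [0.5193 0.2237 0.1228] phi 39.9 zdir [-0.013  0.02  -1.   ] F [-0.8  0.5 -0.1] M [0.02 0.05 0.1 ] w 0.0298 q [ 0.4   0.45 -0.03  1.1   0.02  1.27]
tool shift mm [0.3 1.2 1.8]
turn deg 35.0
```

apply_moves:
  moves:
    - [[0,1,1,5],[0,0,0,5],[0,0,0,5],[0,0,0,5],[0,0,0,5],[0,0,0,5],[0,0,0,4],[0,0,0,3],[0,0,0,3],[0,0,0,3]]

```text
clock: 13.2
eef_pos: [0.5193, 0.2245, 0.1213]
tool_rot: [0.999, -0.038, -0.007, -0.01]
ft_force: [-0.4, 0.3, -1.3]
grip_width: 0.0301
```

```bash
python3 go.py .5203 .223 .121 4.9
```

```text
t13.2 p [0.5193 0.2245 0.1213] phi -4.4 zdir [-0.013  0.02  -1.   ] F [-0.4  0.3 -1.3] M [-0.08 -0.1   0.24] w 0.0301 q [ 0.4   0.46 -0.03  1.09  0.02  2.04]
tool shift mm [1.1 1.4 0.3]
turn deg -9.3
```

apply_moves:
  moves:
    - [[0,1,0,2],[0,0,0,2],[0,0,0,2],[0,0,0,2],[0,0,0,2],[0,0,0,1],[0,0,0,1],[0,0,0,1],[0,0,0,1],[0,0,0,1]]

```text
clock: 14.2
eef_pos: [0.5193, 0.2249, 0.1215]
tool_rot: [0.988, -0.157, -0.006, -0.007]
ft_force: [1.3, -2.3, -0.2]
grip_width: 0.0302
```

```bash
python3 go.py .5203 .223 .121 4.9
```

```text
t14.2 p [0.5193 0.2249 0.1215] phi -18.0 zdir [-0.01   0.016 -1.   ] F [ 1.3 -2.3 -0.2] M [-0.57 -0.31  3.96] w 0.0302 q [ 0.4   0.45 -0.03  1.09  0.02  2.28]
tool shift mm [1.6 1.5 0.5]
turn deg -22.9
```

apply_moves:
  moves:
    - [[0,0,0,-4],[0,0,0,-4],[0,0,0,-4],[0,0,-4,0],[0,0,-8,0],[0,0,-12,0],[0,0,-14,0],[0,0,-14,0],[0,0,-5,0],[0,0,0,0]]

```text
clock: 15.2
eef_pos: [0.5205, 0.2234, 0.1858]
tool_rot: [0.997, -0.073, -0.006, -0.011]
ft_force: [-0.1, 0.1, -0.2]
grip_width: 0.03
```

```bash
python3 go.py .5333 .079 .18 95
```

```text
t15.2 p [0.5205 0.2234 0.1858] phi -8.4 zdir [-0.01   0.023 -1.   ] F [-0.1  0.1 -0.2] M [-0.06  0.    0.01] w 0.0300 q [0.39 0.4  0.07 1.24 0.03 2.11]
tool shift mm [ 33.9 141.1   2.3]
turn deg -103.4
```

apply_moves:
  moves:
    - [[-25,24,0,0],[-25,24,0,0],[-25,24,0,0],[-25,24,0,0],[-25,24,0,0],[0,0,0,-8.5],[0,0,0,-8.5],[0,0,0,-8.5],[0,0,0,-8.5],[0,0,0,-8.5]]

```text
clock: 16.2
eef_pos: [0.3701, 0.1189, 0.1814]
tool_rot: [0.955, 0.296, -0.003, -0.013]
ft_force: [0.8, -0.7, -0.1]
grip_width: 0.0299
```

```bash
python3 look.py 3; python3 ang.py 3 45
```

```text
t16.2 p [0.3701 0.1189 0.1814] phi 34.5 zdir [-0.013  0.024 -1.   ] F [ 0.8 -0.7 -0.1] M [-0.01 -0.04 -0.01] w 0.0299 q [ 0.29  0.07 -0.38  1.13  0.03  1.26]
scene L sizes [282, 169] land-to-land ang -87.9 turn cw 92.8 deg centre off mm [0.2 0.4] [79.5 82.1] lands off [[1.4, -19.4], [-0.3, 27.9]]
   long axis dir 2.2
   long axis dir 4.3
scene R sizes [190, 142] land-to-land ang 8.6 turn cw -3.7 deg centre off mm [ 0.5 -0.1] [79.7 82.3] lands off [[22.3, 5.2], [-25.6, -2.1]]
   long axis dir 96.1
   long axis dir 93.2
top L sizes [169, 146] land-to-land ang -88.4 turn cw 93.3 deg centre off mm [ 1.4 -0.7] [75.4 78.6] lands off [[2.0, 24.9], [3.5, -27.5]]
   long axis dir 3.7
   long axis dir 8.3
top R sizes [181, 163] land-to-land ang 4.0 turn cw 0.9 deg centre off mm [ 1.  -1.1] [75.3 79.7] lands off [[26.4, 3.0], [-25.1, -0.6]]
   long axis dir 97.4
   long axis dir 92.5
```

View pics/look3.png

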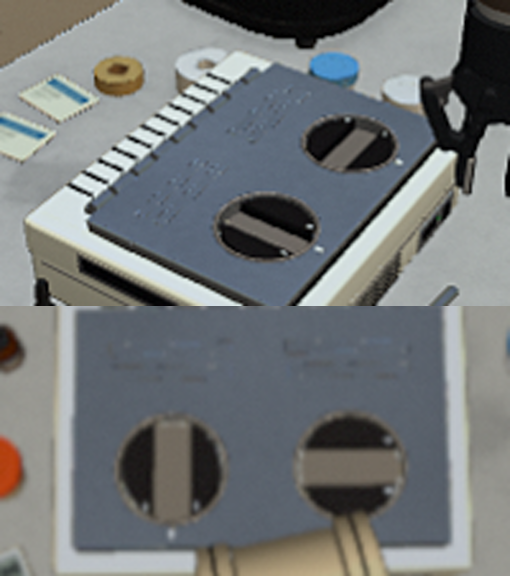

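The left slot now runs front to back at its white mark, and the housing looks unmoved. Next is the right fastener.

apply_moves:
  moves:
    - [[0,0,0,-8.5],[0,0,0,-8.5],[0,0,0,-8.5],[0,0,0,-8.5],[0,0,0,-8.5],[0,0,0,-8.5],[0,0,0,-7.5],[0,20,0,0],[0,20,0,0],[0,20,0,0]]

```text
clock: 17.3
eef_pos: [0.4278, 0.1217, 0.1792]
tool_rot: [0.691, 0.723, 0.002, -0.015]
ft_force: [-0.3, -0.1, 0.5]
grip_width: 0.0305
```

```bash
python3 go.py .5327 .079 .17 95
```

```text
t17.3 p [0.4278 0.1217 0.1792] phi 92.5 zdir [-0.018  0.023 -1.   ] F [-0.3 -0.1  0.5] M [-0.06 -0.03  0.03] w 0.0305 q [ 0.26  0.19 -0.25  1.14  0.03  0.21]
tool shift mm [-47.6 103.    6.3]
turn deg -2.5
```

apply_moves:
  moves:
    - [[-8,18,0,0],[-8,18,0,0],[-8,18,0,0],[-8,18,0,0],[-8,15,0,-1],[-6,8,0,-1],[0,0,3,-0.5],[0,0,5,0],[0,0,3,0],[0,0,0,0]]

```text
clock: 18.3
eef_pos: [0.5273, 0.0788, 0.1614]
tool_rot: [0.686, 0.728, 0.001, -0.017]
ft_force: [-0.8, -0.1, -0.2]
grip_width: 0.0299
```

```bash
python3 go.py .5327 .079 .147 95
```

```text
t18.3 p [0.5273 0.0788 0.1614] phi 93.4 zdir [-0.023  0.024 -0.999] F [-0.8 -0.1 -0.2] M [-0.01  0.03 -0.08] w 0.0299 q [ 0.13  0.37 -0.04  1.17  0.03  0.07]
tool shift mm [-0.5  5.7 14.3]
turn deg -1.6
```

apply_moves:
  moves:
    - [[0,3,0,-1],[0,2.5,0,-1],[0,0,5,0],[0,0,5,0],[0,0,4,0],[0,0,2,0],[0,0,0,0],[0,0,0,0],[0,0,0,0],[0,0,0,0]]

```text
clock: 19.3
eef_pos: [0.5318, 0.0805, 0.1443]
tool_rot: [0.671, 0.741, 0.001, -0.017]
ft_force: [0.8, -0.7, -0.0]
grip_width: 0.0298
```

```bash
python3 go.py .5327 .079 .122 95
```

```text
t19.3 p [0.5318 0.0805 0.1443] phi 95.6 zdir [-0.023  0.024 -0.999] F [ 0.8 -0.7 -0. ] M [-0.04 -0.04 -0.01] w 0.0298 q [ 0.14  0.4  -0.06  1.14  0.03  0.04]
tool shift mm [-2.2  1.2 22.2]
turn deg 0.6
```

apply_moves:
  moves:
    - [[-1,1,4,0],[0,0,4,0],[0,0,4,0],[0,0,3,0],[0,0,2,0],[0,0,2,0],[0,0,1,0],[0,0,1,0],[0,0,0,0],[0,0,0,0]]

```text
clock: 20.3
eef_pos: [0.5325, 0.0801, 0.1214]
tool_rot: [0.672, 0.741, 0.001, -0.017]
ft_force: [-0.4, -0.2, 0.1]
grip_width: 0.0298
```

```bash
python3 go.py .5327 .079 .122 95
```

```text
t20.3 p [0.5325 0.0801 0.1214] phi 95.6 zdir [-0.023  0.024 -0.999] F [-0.4 -0.2  0.1] M [-0.05 -0.05  0.01] w 0.0298 q [ 0.13  0.42 -0.09  1.08  0.03  0.04]
tool shift mm [-1.1  0.1 -0.7]
turn deg 0.6
```

apply_moves:
  moves:
    - [[0,0,0,5],[0,0,0,5],[0,0,0,5],[0,0,0,5],[0,0,0,5],[0,0,0,5],[0,0,0,5],[0,0,0,5],[0,0,0,5],[0,0,0,5]]

```text
clock: 21.3
eef_pos: [0.5322, 0.0805, 0.1221]
tool_rot: [0.928, 0.372, -0.006, -0.016]
ft_force: [-0.1, 1.0, -0.4]
grip_width: 0.0303
```

apply_moves:
  moves:
    - [[0,0,0,5],[0,0,0,5],[0,0,0,5],[0,0,0,5],[0,0,0,5],[0,0,0,4],[0,0,0,4],[0,0,0,4],[0,0,0,4],[0,0,0,2]]

```text
clock: 22.3
eef_pos: [0.5319, 0.081, 0.1223]
tool_rot: [1.0, -0.009, -0.012, -0.012]
ft_force: [-0.2, 0.4, -0.7]
grip_width: 0.0299
```

```bash
python3 go.py .5327 .079 .122 4.9
```

```text
t22.3 p [0.5319 0.081  0.1223] phi -1.0 zdir [-0.023  0.025 -0.999] F [-0.2  0.4 -0.7] M [-0.01 -0.08  0.2 ] w 0.0299 q [ 0.14  0.42 -0.09  1.09  0.03  1.72]
tool shift mm [0.8 2.  0.2]
turn deg -5.9
```

apply_moves:
  moves:
    - [[0,1,0,2],[0,0,0,2],[0,0,0,1.5],[0,0,0,1],[0,0,0,1],[0,0,0,1],[0,0,0,0],[0,0,0,0],[0,0,0,0],[0,0,0,0]]

```text
clock: 23.3
eef_pos: [0.532, 0.0812, 0.1224]
tool_rot: [0.996, -0.084, -0.012, -0.012]
ft_force: [-0.8, 0.1, -1.1]
grip_width: 0.0296
```

```bash
python3 go.py .5327 .079 .122 4.9
```

```text
t23.3 p [0.532  0.0812 0.1224] phi -9.6 zdir [-0.022  0.026 -0.999] F [-0.8  0.1 -1.1] M [-0.09 -0.09  0.56] w 0.0296 q [ 0.14  0.41 -0.09  1.09  0.03  1.87]
tool shift mm [1.1 2.  0.3]
turn deg -14.5
```

apply_moves:
  moves:
    - [[0,0,0,1],[0,0,0,1],[0,0,0,1],[0,0,0,1],[0,0,0,0],[0,0,0,0],[0,0,0,0],[0,0,0,0],[0,0,0,0],[0,0,0,0]]

```text
clock: 24.3
eef_pos: [0.5319, 0.0813, 0.1224]
tool_rot: [0.993, -0.117, -0.012, -0.011]
ft_force: [-0.4, -1.0, 0.3]
grip_width: 0.0299
```

```bash
python3 go.py .5327 .079 .122 4.9
```

```text
t24.3 p [0.5319 0.0813 0.1224] phi -13.4 zdir [-0.022  0.025 -0.999] F [-0.4 -1.   0.3] M [-0.27 -0.08  1.82] w 0.0299 q [ 0.14  0.41 -0.09  1.09  0.03  1.94]
tool shift mm [1.3 2.  0.3]
turn deg -18.3
```

The torque is 1.8 N·m, far above the turning torque, so the right fastener is at its stop. I'll back off and withdraw.

apply_moves:
  moves:
    - [[0,0,0,-4],[0,0,0,-4],[0,0,0,-2],[0,0,-4,0],[0,0,-8,0],[0,0,-14,0],[0,0,-14,0],[0,0,-14,0],[0,0,-10,0],[0,0,0,0]]

```text
clock: 25.3
eef_pos: [0.5338, 0.0786, 0.1927]
tool_rot: [0.999, -0.044, -0.011, -0.014]
ft_force: [0.6, 0.2, 0.2]
grip_width: 0.03
```

apply_moves:
  moves:
    - [[-20,0,-5,0],[-25,0,-5,0],[-25,0,-5,0],[-25,0,-5,0],[-25,10,-5,0],[-25,20,-5,0],[-20,25,-5,0],[0,30,-5,0],[0,30,0,0],[0,0,0,0]]

```text
clock: 26.3
eef_pos: [0.3508, -0.0241, 0.2315]
tool_rot: [0.999, -0.048, -0.012, -0.015]
ft_force: [0.1, 0.1, -0.5]
grip_width: 0.0297
```

```bash
python3 look.py 4; python3 ang.py 4 45; python3 - <<'E'
from h import *
for n,bx in(("scene",(0,0,512,384)),("top",(0,0,512,384))):
    a=np.load(n+"2.npy",allow_pickle=True).item()["color"];b=np.load(n+"4.npy",allow_pickle=True).item()["color"]
    A,B=[cv2.cvtColor(x,cv2.COLOR_RGB2GRAY)[(130 if n=="scene" else 130):(240 if n=="scene" else 165),165:310].astype(np.float32) for x in(a,b)]
    print(n,"rear/housing shift px",cv2.phaseCorrelate(A,B))
s=cams.camera("scene");t=cams.camera("top")
im=np.hstack([s["color"],t["color"]])[:,:,::-1];cv2.imwrite("pics/full5.png",cv2.resize(im,(800,300),interpolation=cv2.INTER_AREA))
E
```

```text
t26.3 p [ 0.3508 -0.0241  0.2315] phi -5.5 zdir [-0.023  0.03  -0.999] F [ 0.1  0.1 -0.5] M [-0.03 -0.03 -0.04] w 0.0297 q [-0.09 -0.03 -0.34  1.28  0.03  1.57]
scene L sizes [283, 175] land-to-land ang -88.5 turn cw 93.4 deg centre off mm [0.  0.7] [79.5 82.2] lands off [[0.3, -19.4], [-0.9, 28.2]]
   long axis dir 2.3
   long axis dir 2.7
scene R sizes [233, 127] land-to-land ang -89.8 turn cw 94.7 deg centre off mm [0.1 0.3] [78.7 81.9] lands off [[-0.0, -17.8], [-0.2, 27.9]]
   long axis dir 1.6
   long axis dir 3.2
top L sizes [171, 145] land-to-land ang -88.9 turn cw 93.8 deg centre off mm [ 1.2 -0.6] [74.7 78.8] lands off [[2.1, 25.0], [3.1, -27.3]]
   long axis dir 3.4
   long axis dir 7.8
top R sizes [168, 149] land-to-land ang -83.1 turn cw 88.0 deg centre off mm [ 1.  -0.9] [75.7 80.4] lands off [[6.0, -26.1], [-0.3, 25.8]]
   long axis dir 6.4
   long axis dir 1.6
scene rear/housing shift px ((-0.07408146079440314, 0.027915475494239672), 0.9284318299293518)
top rear/housing shift px ((-0.005372086305300172, -0.006735915242771284), 0.9874011978838179)
```

View pics/look4.png

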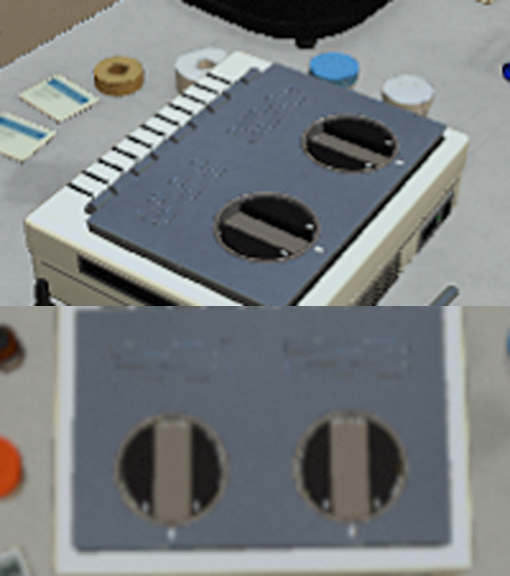

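View pics/full5.png

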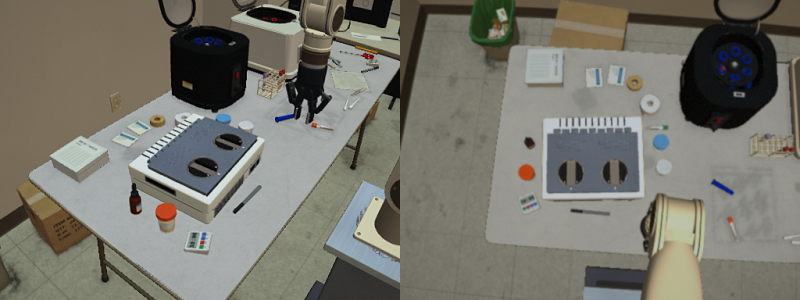

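Both slots stand front to back at their white marks. The hatch lies level, the housing has shifted less than 0.1 px, the bystanders are in place and the hand is clear.

```bash
python3 -c "
from workcell import workorder; print(workorder.job_done())"
```

```text
the job is handed in; nothing more can be done
None
```

The hatch is closed on its seal, both fasteners are turned clockwise to their stops, and the job was handed in at about 26 s of the 59 s allowed.

I pushed the hatch down on the land between the fasteners with the closed fingertips, up to about 7 N at the last reading. I then set two slightly open fingertips in each slot, left first and then right, turned until the torque showed the stop, and withdrew.

**Last checks:**
- **Fasteners:** both slots stand front to back at their white marks. The cameras put the turns at 93–94° (left) and 88–95° (right), which fits 90° within the measuring error.
- **Stops:** the torque rose sharply at both, to 4.0 N·m on the left and 1.8 N·m on the right. The left was pressed harder than it needed.
- **Housing:** it had shifted less than 0.1 px between the picture after the hatch was pushed down and the last one. I did not compare it numerically with the picture from before the push.
- **Surroundings:** the bystanders look to be in their places, and the hand is clear with almost no force on it.
- **Flushness:** I judged this only by eye in the pictures and by the cams being at their stops; I did not measure the hatch angle itself.

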